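# Uncap the tall camera lens

### The job

Take the front cap off the tall camera lens: squeeze the cap's two finger grips towards each other so that its catches let go, lift the cap straight off, and set it down flat, grips up, in the large empty bay of the accessory tray. The lens must stay standing on the desk where it is, not be pulled up or tipped with the cap; set the cap down rather than dropping it, and leave the short lens and the mug alone.

Things in the scene. Friction and masses are not known exactly. Their poses are not given: they have to be found in the camera images.
- lens_cap: Dark round front cap, at the start clipped on the tall lens: disc 86 mm across, 5 mm thick, about 85 g. Origin: centre of the disc's underside, which rests on the lens's rim; z up out of the face; x is the line along which its two finger grips are squeezed. The face is 5 mm above the origin; between the grips nothing stands over 10 mm above it, outside them nothing over 8 mm.
- cap_foot (a point): Middle of the underside of the cap's spigot, 9 mm below the cap's origin. The spigot is a plug 66 mm across that sits in the lens's mouth with 1.5 mm of play all round; laid down, the cap stands flat on it.
- grip_a (a joint): Travel in m of the grip on the cap's +x side towards the middle: 0 at rest, 0.006 fully in; a spring resists with 3 N at rest, 8 N fully in. Its catch hooks 3 mm under the lens's inward lip; the cap comes off freely when both grips are nearly fully in. Let go, they spring out again.
- grip_b (a joint): The same for the grip on the cap's -x side.
- grip_a_pad (a point): Middle of the outer face of the +x finger grip, 24 mm from the cap's axis at rest, 14 mm above the cap's origin. Each grip is an upright tab 8 mm thick along x, 28 mm wide along y, standing 17 mm above the face. Over both outer faces: 48 mm at rest, 36 mm fully squeezed.
- grip_b_pad (a point): Middle of the outer face of the -x finger grip, 24 mm from the cap's axis on the other side.
- tall_lens: The taller of the two dark camera lenses: 150 mm tall without its cap (172 mm to the top of the grips), 86 mm across at the front, 68 mm at the foot, about 0.8 kg, loose. It stands on the desk on its rear cap, front up. Origin: centre of its underside; z is up.
- tall_lens_rim (a point): Centre of the tall lens's front rim, 150 mm above its foot.
- short_lens: The shorter lens, 117 mm tall with its own cap, 70 mm across, loose; not part of the job. Origin: centre of its underside.
- tray: Low dark wooden accessory tray, fixed to the desk: 200 mm along its x, 136 mm along its y, walls 18 mm high and 6 mm thick, floor 5 mm thick and lined in grey. A divider 15 mm high along y parts a narrow bay at its -x end (nearer the robot), where small things lie, from the large empty bay (135 mm along x, 124 mm along y). Origin: centre of its underside; z up.
- tray_bay (a point): Middle of the large bay's floor, 5 mm above the desk; axes as the tray's.
- mug: Green mug, a bystander, loose. Origin: centre of its underside.

How it is judged:
By the outcome, as a careful person would: the job done as asked, in the order asked, and still so for the second after the job is handed in, with the robot touching nothing.
It also fails if it takes over 43 s, if anything falls off the work surface, if the arm or the gripper's body presses on something with over 40 N, if the wrist force passes 120 N, or if a joint passes its speed limit or range.

### The arm

A 6-joint arm with a two-finger parallel gripper is mounted at the origin on a cart in front of the work surface, level with it; the furniture and walls round the work are solid. World frame = base frame: x ahead of the robot, y to its left, z up, the work surface at z = 0. Lengths are in m, angles in rad, forces in N, time in s.
With the tool pointing down it reaches from about 0.375 to 0.925 m from the base axis. Payload 5.7 kg.
Tool frame: the origin (TCP) lies at the very end of the fingers, on their centre line; the grasp point (between the pads) lies 19 mm behind it (pinch_z is the z of the grasp point in the tool frame, in m); z points along the fingers, y is the line along which they close (so a half turn about z gives the same grasp; the last joint's range is limited). The gripper opens to 85 mm and grips with 20 to 120 N. Pads are 22 mm wide; open, the fingers measure 114 mm over their backs; the gripper's body (76 mm by 85 mm) begins 54 mm behind the grasp point. The pads swing forward as they close: fully open they stand 13 mm farther back than shut.
Start: joints at [1.084, 0.359, 1.51, -0, 1.272, -0.115], TCP at [0.218, 0.559, 0.231] pointing down, gripper open.
Joint ranges: [-2.97, 2.97], [-1.01, 2.36], [0.21, 2.38], [-0.96, 4.11], [0.2, 2.71], [-2.98, 2.98]. Speed limits (rad/s): [2.39, 2.39, 3.14, 3.14, 3.14, 3.14].

### API

Orientations are given as a rotation vector (axis times angle).
In Python, from cell import * gives the robot as it stands.
- The arm moves only by the tool arm_command, never from a script. Its argument "commands" is text: rows parted by semicolons, each of 7 numbers parted by spaces: the turn, a rotation vector about the tool's x, y, z in degrees, then the shift along the tool's x, y, z in mm, then the finger opening in mm, from 0 to 85.4. In form: ax ay az tx ty tz hand; .... A call has 1 to 20 rows; each row shifts and turns the commanded pose from where the row before left it, along the tool's axes as they then stand; what a row does not reach is not made up. A row lasts 1/8 s, in which the tool goes at most 62.5 mm and 10.7 degrees, less where a joint would pass 70% of its speed; a pose out of reach is approached as far as the arm can. A call is refused whole if a number of a shift passes 62.5 or a number of a turn 10.7, either way. A call with a gripper value outside its range is refused whole. The fingers move at their own pace and stop on an object; the grip force is fixed at half the most. Time passes only in rows, so rows that do not move let the fingers close. It gives the time, the measured TCP pose, the force, the opening and the grip force at its end, in the units of the state.
- sense(): the state, without advancing time (a new reading comes with each control period).
- get_image(name): name is "side" or "top" or "wrist"; returns the picture (480x640x3 uint8, red, green, blue); there is no depth.
- camera_model(name): a dict with "K" (3x3 intrinsics, pixels), "R" (3x3) and "t" (3): a world point X has camera coordinates R X + t. Camera axes: x right, y down, z forward; pixel columns grow to the right and rows downward; lengths in m; the calibration is good to about 2 mm. The wrist camera is an equidistant fisheye: a pixel r from the principal point sees the ray r / f radians off the axis. A picture is of the moment at which its call begins: read the wrist's pose just before it. camera_model takes no time and is no camera call; for the wrist camera it gives the pose at the moment of the call.
- close_job(): hands the job in; it is judged then, once.
The state is a dict: "clock": time; "joint_positions": joint angles; "dq": joint speeds; "joint_efforts": joint torques, N m; "tcp_pos": TCP position; "ee_rot": TCP orientation; "wrist_force": force on the tool from outside, world axes, zero at the start; "wrist_torque": the same for the moment, N m; "finger_gap": finger opening in m; "finger_force": force on a finger pad.
Only numpy, scipy, OpenCV 4.12 (cv2) and the standard library are available. Lean on these libraries where they do the work, as an engineer would, in place of code of your own. Each camera call takes 0.05 s, during which the arm holds its last target. There are 200 camera calls.

## Working session

There is one attempt and no reset: what is moved stays moved. The work goes in short steps, Python scripts to look and compute and a tool call to move; the robot and the scene stay as the last step left them, time stands still between calls to the robot, and variables do not carry over. Pictures are saved under pics/ and viewed, at most 12 in all, crops included, and the job is handed in when it is done.

Besides the shell and the picture viewer there is one more tool, called as name(argument=value, ...) on one line, values as JSON. arm_command: Moves the arm, as the interface text tells. Its arguments: {"type":"object","properties":{"commands":{"type":"string"}},"required":["commands"]}

```bash
mkdir -p pics
python3 - <<'E'
from cell import *
import cv2
s=sense();print({k:s[k] for k in('clock','tcp_pos','ee_rot','finger_gap')})
for n in('top','side'):
    im=get_image(n);cv2.imwrite(f'pics/{n}0.png',im[:,:,::-1])
    c=camera_model(n);print(n,c['K'],c['R'],c['t'])
E
```

```text
{'clock': 0.0, 'tcp_pos': array([0.21765436, 0.55842019, 0.23045237]), 'ee_rot': array([-5.80554901e-01, -3.08691360e+00,  2.68914294e-03]), 'finger_gap': 0.08518657292821497}
top [[445.72852774   0.         315.7422124 ]
 [  0.         445.72852774 239.05222584]
 [  0.           0.           1.        ]] [[-1.08641347e-01 -9.94080680e-01 -8.11570783e-04]
 [-9.71381119e-01  1.06333952e-01 -2.12395414e-01]
 [ 2.11224475e-01 -2.22865794e-02 -9.77183468e-01]] [-0.05962114  0.53550602  1.34191461]
side [[452.89308573   0.         323.67377886]
 [  0.         452.89308573 235.9824361 ]
 [  0.           0.           1.        ]] [[-0.99952272  0.02523762 -0.01781582]
 [ 0.0298995   0.64527978 -0.763361  ]
 [-0.00776923 -0.76352935 -0.64572639]] [0.5232358  0.12539169 1.08594111]
```

View pics/top0.png

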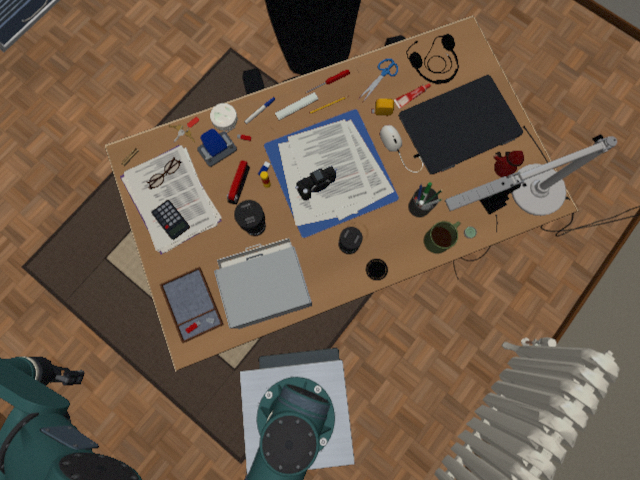

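View pics/side0.png

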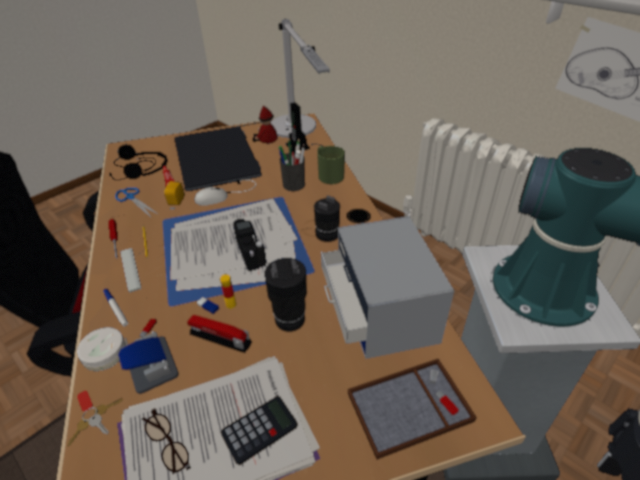

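The top view shows the tall lens with its cap near (249,213), the short lens at (350,240) and the tray around (192,304). A printer at (263,283) stands between the robot and the tall lens. In the side view the cap is near (287,272) and the tray near (410,405). Next I'll zoom in on the cap and the tray.

Run:
```python
import cv2,numpy as np
t=cv2.imread('pics/top0.png');s=cv2.imread('pics/side0.png')
def cr(im,x,y,w,h,k,g=1): 
    c=cv2.resize(im[y:y+h,x:x+w],None,fx=k,fy=k,interpolation=cv2.INTER_CUBIC)
    return np.clip((c/255.)**g*255,0,255).astype(np.uint8)
a=cr(t,225,190,50,50,8,.45);b=cr(s,257,250,60,90,6.667,.45)[:600]
c=np.zeros((600,800,3),np.uint8);c[:400,:400]=a;c[:b.shape[0],400:400+b.shape[1]]=b[:,:400]
c[400:600,:400]=cr(t,150,255,100,100,4,.7)[40:240] if 0 else cv2.resize(t[260:350,150:330],(400,200))
cv2.imwrite('pics/z0.png',c)
```

```text
(no output)
```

View pics/z0.png

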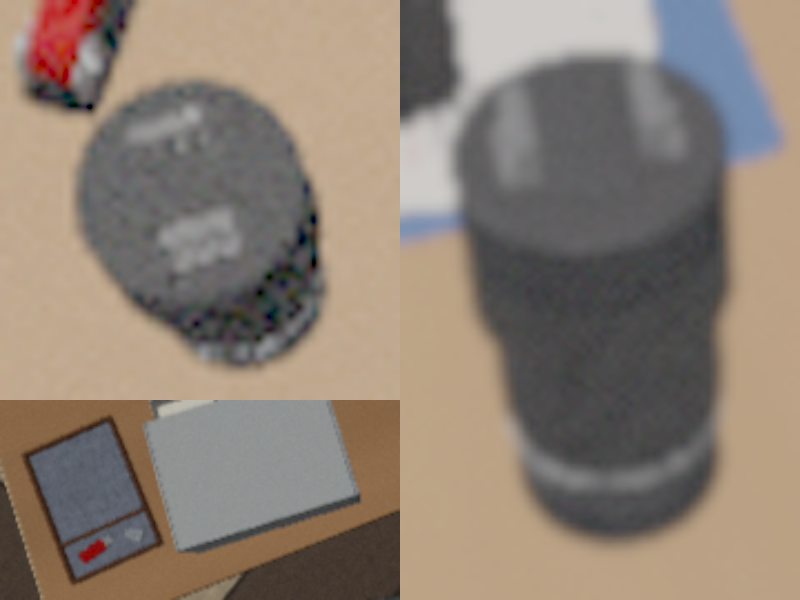

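The crop shows the two light grip tabs in the top view at about (245.3,205.6) and (250,218.5). The cap disc is centred near (249,214). In the side view the disc is near (286,273), with tabs at about (275,270) and (296,266). Now I'll compute positions from these.

```bash
cat > h.py <<'E'
from cell import *
import cv2,numpy as np
def ray(n,uv,z):
    c=camera_model(n);d=c['R'].T@np.linalg.inv(c['K'])@np.r_[uv,1.];o=-c['R'].T@c['t']
    return o+d*(z-o[2])/d[2]
def proj(n,X):
    c=camera_model(n);p=c['K']@(c['R']@np.asarray(X,float)+c['t']);return p[:2]/p[2]
E
python3 - <<'E'
from h import *
np.set_printoptions(precision=4,suppress=True)
print('cap top',ray('top',[249,214],.155),'side',ray('side',[285.8,272.8],.155))
for n,ps in(('top',[(245.3,205.6),(250,218.5)]),('side',[(275.2,270),(296,266.5)])):
    a,b=[ray(n,p,.168) for p in ps];print(n,a,b,np.degrees(np.arctan2(*(b-a)[1::-1])),np.linalg.norm(b-a),(a+b)/2)
# tray edges in top: grey floor by mask
for n,(x0,y0,x1,y1) in(('top',(150,260,228,345)),('side',(340,355,485,460))):
    im=cv2.imread(f'pics/{n}0.png');h=cv2.cvtColor(im,cv2.COLOR_BGR2HSV).astype(int)
    m=((h[...,0]>85)&(h[...,0]<135)&(h[...,2]>50)&(h[...,2]<190)).astype(np.uint8)
    k=np.zeros_like(m);k[y0:y1,x0:x1]=m[y0:y1,x0:x1]
    k=cv2.morphologyEx(k,cv2.MORPH_OPEN,np.ones((3,3)))
    cs=sorted(cv2.findContours(k,cv2.RETR_EXTERNAL,cv2.CHAIN_APPROX_NONE)[0],key=cv2.contourArea)[-2:]
    for c in cs:
        P=np.array([ray(n,p[0],.005)[:2] for p in c],np.float32);print(n,cv2.contourArea(c),cv2.minAreaRect(P))
# lens disc dark mask in top
im=cv2.imread('pics/top0.png');g=im.max(2)
# printer top corners
for p in[(218,270),(302,246),(311,302),(228,325)]:print('printer?',ray('top',p,.15),ray('top',p,.2))
R=cv2.Rodrigues(sense()['ee_rot'])[0];print(R)
for n in('top','side'):print(n,proj(n,[.49,.06,0]))
E
```

```text
cap top [0.6015 0.0724 0.155 ] side [0.5998 0.0774 0.155 ]
top [0.6243 0.0796 0.168 ] [0.5838 0.0689 0.168 ] -165.2400566083425 0.041912982128585706 [0.604  0.0742 0.168 ]
side [0.62   0.0817 0.168 ] [0.5784 0.0734 0.168 ] -168.7520195667473 0.042445293180321315 [0.5992 0.0775 0.168 ]
top 403.5 ((0.3051483631134033, 0.2743719220161438), (0.0461568720638752, 0.12196490913629532), 17.785520553588867)
top 1544.0 ((0.39739990234375, 0.3050770163536072), (0.1335650533437729, 0.1215740367770195), 18.446327209472656)
side 769.0 ((0.3007895350456238, 0.26726233959198), (0.04113936424255371, 0.11715815216302872), 18.398704528808594)
side 3942.5 ((0.39330175518989563, 0.29777616262435913), (0.12991507351398468, 0.11746695637702942), 18.404727935791016)
printer? [0.4457 0.1748 0.15  ] [0.4373 0.1645 0.2   ]
printer? [ 0.4896 -0.0733  0.15  ] [ 0.4794 -0.0738  0.2   ]
printer? [ 0.3255 -0.0821  0.15  ] [ 0.3217 -0.0823  0.2   ]
printer? [0.287  0.1566 0.15  ] [0.2848 0.147  0.2   ]
[[-0.9317  0.3633 -0.0008]
 [ 0.3633  0.9317 -0.0015]
 [ 0.0002 -0.0016 -1.    ]]
top [262.4983 259.3958]
side [338.9624 314.1037]
```

arm_command(commands="0 0 0 0 0 -40 85; 0 0 9.3 0 0 -10 85; 0 0 9.3 0 0 0 85; 0 0 9.3 0 0 0 85; 0 0 9.3 0 0 0 85; 0 0 9.3 0 0 0 85; 0 0 9.3 0 0 0 85; 0 0 0 -50 24 0 85; 0 0 0 -50 24 0 85; 0 0 0 -50 24 0 85; 0 0 0 -50 24 0 85; 0 0 0 -50 24 0 85; 0 0 0 -50 24 0 85; 0 0 0 -50 24 0 85; 0 0 0 -50 24 0 85; 0 0 0 -50 24 0 85; 0 0 0 -50 24 0 85; 0 0 0 -50 24 0 85; 0 0 0 0 0 0 85; 0 0 0 0 0 0 85")

```text
clock: 2.6
tcp_pos: [0.5973, 0.082, 0.2807]
ee_rot: [-1.958, -2.455, 0.001]
wrist_force: [-0.8, -0.8, -0.0]
finger_gap: 0.0851
finger_force: 0.0
```

Run:
```python
from h import *
c=camera_model('wrist');im=get_image('wrist');cv2.imwrite('pics/w1.png',im[:,:,::-1])
np.save('w1.npy',[c[k] for k in('K','R')]);np.save('w1t.npy',c['t'])
print(c['K'],-c['R'].T@c['t'],c['R']);s=sense();print(s['tcp_pos'],s['joint_positions'],cv2.Rodrigues(s['ee_rot'])[0])
cv2.imwrite('pics/w1b.png',np.clip((im[:,:,::-1]/255.)**.6*255,0,255).astype(np.uint8))
```

```text
[[371.64829954   0.         318.27687362]
 [  0.         371.64829954 243.8561931 ]
 [  0.           0.           1.        ]] [0.58024288 0.15569787 0.42345184] [[ 0.97514251  0.2215717  -0.00174862]
 [ 0.21193408 -0.93036609  0.29917033]
 [ 0.06466082 -0.2921043  -0.95419812]]
[0.59703049 0.08254935 0.28084922] [ 2.25357425e-02  3.24413375e-01  1.43664236e+00  4.78045591e-04
  1.38216835e+00 -2.03022884e-01] [[-2.23562483e-01  9.74688218e-01 -1.64157292e-03]
 [ 9.74689281e-01  2.23563455e-01  4.32685139e-04]
 [ 7.88728822e-04 -1.50329137e-03 -9.99998559e-01]]
```

View pics/w1b.png

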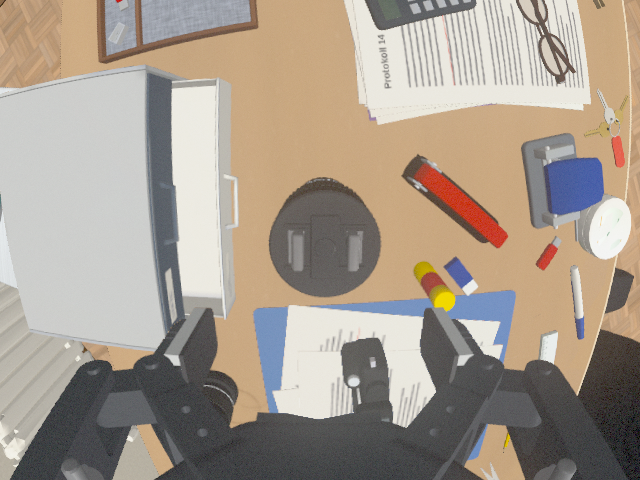

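The wrist view shows the cap disc centred near (325,240), with its grips at about (297,250) and (355,250). I'll measure those precisely by masks.

```bash
cat >> h.py <<'E'
def wray(c,uv,z):
    K=c['K'];d=(np.asarray(uv,float)-K[:2,2])/K[0,0];r=np.linalg.norm(d)
    v=np.r_[d/r*np.sin(r),np.cos(r)];v=c['R'].T@v;o=-c['R'].T@c['t'];return o+v*(z-o[2])/v[2]
E
python3 - <<'E'
from h import *
np.set_printoptions(precision=4,suppress=True)
K,R=np.load('w1.npy');c=dict(K=K,R=R,t=np.load('w1t.npy'))
im=cv2.imread('pics/w1.png');g=im.max(2).astype(int)
roi=np.zeros(g.shape,np.uint8);cv2.circle(roi,(325,238),75,1,-1);
m=((g<75)&(roi>0)).astype(np.uint8)
m[:,:]=cv2.morphologyEx(m,cv2.MORPH_CLOSE,np.ones((9,9)))
ct=max(cv2.findContours(m,cv2.RETR_EXTERNAL,cv2.CHAIN_APPROX_NONE)[0],key=cv2.contourArea)[:,0]
print(cv2.boundingRect(ct))
lo=ct[ct[:,1]>225]   # lower rim: face edge unoccluded
for z in(.15,.155):
    P=np.array([wray(c,p,z)[:2] for p in lo]);A=np.c_[2*P,np.ones(len(P))];s=np.linalg.lstsq(A,(P**2).sum(1),rcond=None)[0]
    print('circle',z,s[:2],np.sqrt(s[2]+s[:2]@s[:2]))
cv2.imwrite('pics/w1c.png',cv2.resize(np.clip((im[180:305,262:388]/255.)**.5*255,0,255).astype(np.uint8),None,fx=4.7,fy=4.7,interpolation=cv2.INTER_CUBIC))
E
```

```text
(269, 177, 111, 120)
circle 0.15 [0.6037 0.0716] 0.042802578856379975
circle 0.155 [0.6033 0.0731] 0.04201994416110858
```

View pics/w1c.png

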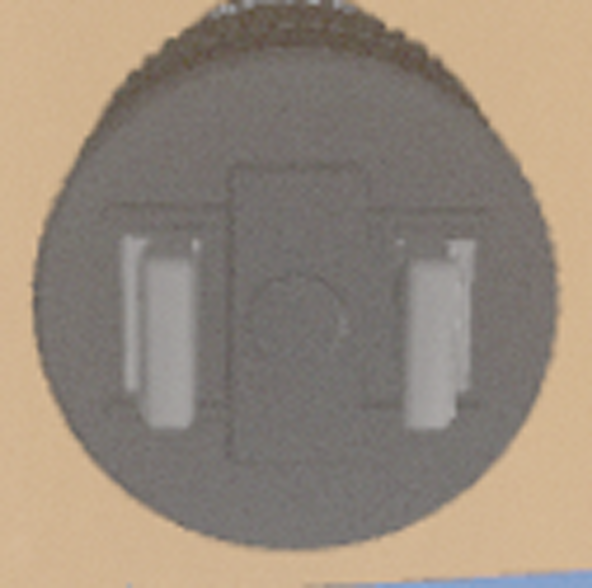

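The crop shows the tab tops at crop x 143–192 and 408–455, y 258–428. They are nearly square to the image.

Run:
```python
from h import *
np.set_printoptions(precision=4,suppress=True)
K,R=np.load('w1.npy');c=dict(K=K,R=R,t=np.load('w1t.npy'))
q=lambda x,y:wray(c,[262+x/4.7-.4,180+y/4.7-.4],.172)
L=[q(143,258),q(192,258),q(192,428),q(145,428)];Rr=[q(408,258),q(455,258),q(450,428),q(405,428)]
a,b=np.mean(L,0),np.mean(Rr,0);m=(a+b)/2;d=b-a
print(a,b,m,np.linalg.norm(d),'yaw',np.degrees(np.arctan2(d[1],d[0])),np.linalg.norm(L[0]-L[3]),np.linalg.norm(L[0]-L[1]))
e=(L[0]+L[1]-L[2]-L[3]+Rr[0]+Rr[1]-Rr[2]-Rr[3]);print('ydir',np.degrees(np.arctan2(e[1],e[0])))
s=sense();T=cv2.Rodrigues(s['ee_rot'])[0];print('tool shift',T.T@(m-s['tcp_pos'])*1000,np.degrees(np.arctan2(T[1,1],T[0,1])))
```

```text
[0.5842 0.0688 0.172 ] [0.6231 0.0776 0.172 ] [0.6036 0.0732 0.172 ] 0.03988028792131566 yaw 12.817975414678308 0.027372590511723974 0.007361349763597527
ydir 102.65521897107664
tool shift [-10.6504   4.4897 108.8342] 12.918433400367865
```

arm_command(commands="0 0 0 -10.7 4.5 0 58; 0 0 0 0 0 25 58; 0 0 0 0 0 30 58; 0 0 0 0 0 30 58; 0 0 0 0 0 14 58; 0 0 0 0 0 0 58; 0 0 0 0 0 0 58; 0 0 0 0 0 0 58")

```text
clock: 3.65
tcp_pos: [0.6058, 0.0724, 0.1836]
ee_rot: [1.957, 2.456, 0.002]
wrist_force: [-0.2, -0.1, 0.3]
finger_gap: 0.058
finger_force: 0.0
```

Run:
```python
from h import *
s=sense();print(s)
im=get_image('wrist');cv2.imwrite('pics/w2.png',np.clip((im[:,:,::-1]/255.)**.6*255,0,255).astype(np.uint8))
```

```text
{'clock': 3.65, 'joint_positions': array([ 5.82757346e-03,  4.16488056e-01,  1.54540611e+00, -1.49514038e-04,
        1.17734096e+00, -2.19350343e-01]), 'dq': array([-0.0033534 ,  0.00201147,  0.00387826, -0.00112612, -0.00119671,
       -0.00023852]), 'joint_efforts': array([ 2.76358350e-02, -5.45586634e+01, -2.60980368e+01,  6.47730394e-04,
       -2.12947140e-03, -7.66939556e-04]), 'tcp_pos': array([0.6057767 , 0.07237995, 0.18364358]), 'ee_rot': array([1.95652650e+00, 2.45551052e+00, 2.15436440e-03]), 'wrist_force': array([-0.17254206, -0.07620365,  0.26790818]), 'wrist_torque': array([-0.01767631, -0.01035689, -0.06056737]), 'finger_force': 0.0, 'finger_gap': 0.058010798959929624}
```

View pics/w2.png

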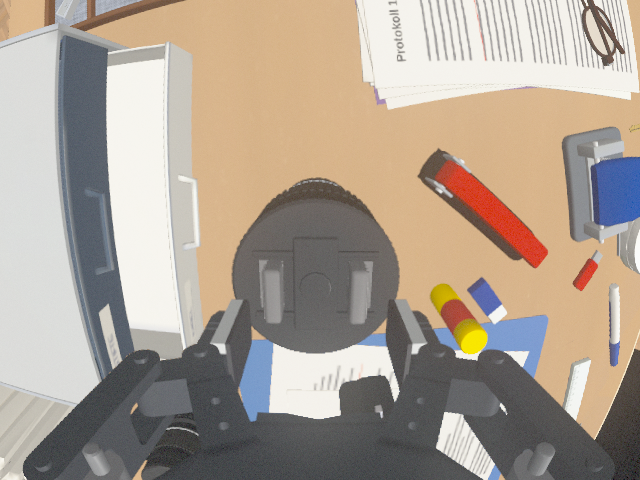

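The tabs now appear at about (273,292) and (361,292), with the fingertips symmetric at x≈240 and 400. I'll re-measure the offset from this closer view.

Run:
```python
from h import *
np.set_printoptions(precision=4,suppress=True)
c=camera_model('wrist');s=sense();im=cv2.imread('pics/w2.png')
cv2.imwrite('pics/w2c.png',cv2.resize(im[240:340,225:410],None,fx=4.3,fy=4.3,interpolation=cv2.INTER_CUBIC))
g=im.max(2)
m=((g>100)).astype(np.uint8);r=np.zeros_like(m);r[255:330,258:380]=m[255:330,258:380];print(np.bincount(g[255:330,258:380].ravel()//10))
n,l,st,ce=cv2.connectedComponentsWithStats(r)
for i in range(1,n):
    if st[i,4]>60: print(st[i],ce[i])
```

```text
[   0    0    0    0    0    0    0    0  108 1278 5034  418  332  250
  374 1211  135    4    0    1    2    3]
[ 258  255   37   75 2345] [274.0793 292.5962]
[ 295  255   85   75 4774] [342.279  294.9233]
```

View pics/w2c.png

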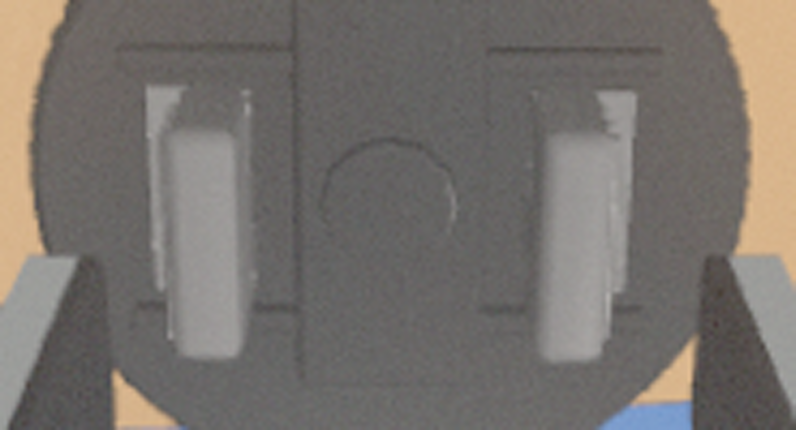

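The close crop shows the tab tops at crop (165–243, 130–358) and (540–617, 130–360). The pad inner edges are at x≈97 and 712.

Run:
```python
from h import *
np.set_printoptions(precision=4,suppress=True)
c=camera_model('wrist');s=sense();T=cv2.Rodrigues(s['ee_rot'])[0]
q=lambda x,y,z=.172:wray(c,[225+x/4.3-.4,240+y/4.3-.4],z)
L=[q(165,130),q(238,130),q(243,358),q(178,358)];R=[q(548,130),q(617,132),q(605,360),q(540,360)]
a,b=np.mean(L,0),np.mean(R,0);m=(a+b)/2;d=b-a
print(a,b,m,np.linalg.norm(d),np.degrees(np.arctan2(d[1],d[0])),'shift',T.T@(m-s['tcp_pos'])*1000,np.degrees(np.arctan2(T[1,1],T[0,1])))
for z in(.184,.19,.195):
    l,r=q(78,257,z),q(730,257,z);print(z,np.linalg.norm(l-r),T.T@((l+r)/2-s['tcp_pos'])*1000, T.T@(q(104,257,z)-s['tcp_pos'])*1000,T.T@(q(700,257,z)-s['tcp_pos'])*1000)
```

```text
[0.5842 0.069  0.172 ] [0.6231 0.0777 0.172 ] [0.6036 0.0733 0.172 ] 0.03989723813160718 12.570890143707985 shift [ 1.4052 -1.7399 11.4482] 12.90229933822058
0.184 0.06528020946444142 [ 6.0268 -0.4067 -0.5518] [  6.1445 -30.3777  -0.61  ] [ 6.0332 29.1482 -0.4944]
0.19 0.06252496924827741 [ 8.9717 -0.4097 -6.5534] [  9.0845 -29.1157  -6.6092] [ 8.9779 27.8977 -6.4985]
0.195 0.06022893573480759 [ 11.4259  -0.4123 -11.5548] [ 11.5345 -28.0641 -11.6085] [ 11.4318  26.8557 -11.5019]
```

arm_command(commands="0 0 0 1.4 -1.5 0 57; 0 0 0 0 0 8 57; 0 0 0 0 0 8 57; 0 0 0 0 0 4 57; 0 0 0 0 0 0 57; 0 0 0 0 0 0 57")

```text
clock: 4.45
tcp_pos: [0.6033, 0.0734, 0.1623]
ee_rot: [1.958, 2.457, 0.0]
wrist_force: [0.0, -0.1, -0.1]
finger_gap: 0.0571
finger_force: 0.0
```

Well aligned. I'll go down about 2.5 mm more and then close in steps.

arm_command(commands="0 0 0 0 0 2.5 57; 0 0 0 0 0 0 52; 0 0 0 0 0 0 48; 0 0 0 0 0 0 46; 0 0 0 0 0 0 44; 0 0 0 0 0 0 42; 0 0 0 0 0 0 40; 0 0 0 0 0 0 38; 0 0 0 0 0 0 36; 0 0 0 0 0 0 35; 0 0 0 0 0 0 35")

```text
clock: 5.82
tcp_pos: [0.6036, 0.0734, 0.1609]
ee_rot: [1.957, 2.456, 0.001]
wrist_force: [-1.0, 1.4, 8.0]
finger_gap: 0.0352
finger_force: 16.2
```

Run:
```python
from h import *
s=sense();print(s['finger_gap'],s['finger_force'],s['tcp_pos'],s['wrist_force'],s['wrist_torque'])
im=get_image('wrist');a=np.clip((im[:,:,::-1]/255.)**.6*255,0,255).astype(np.uint8)
cv2.imwrite('pics/w3.png',cv2.resize(a[170:370,190:450],None,fx=3,fy=3))
```

```text
0.03517034356250622 16.193367540836334 [0.60364985 0.07341753 0.16090732] [-0.98769692  1.42810959  8.01862042] [ 0.15022166  0.16129791 -0.06102516]
```

View pics/w3.png

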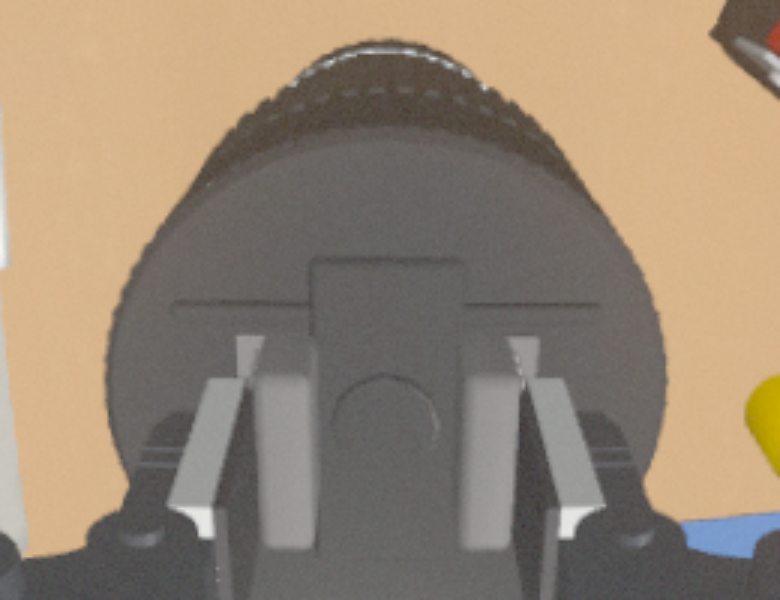

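The fingers grip both tabs symmetrically and the gap is about 35 mm, so the grips are fully squeezed. I'll hold firmly and lift gently, watching the wrist force.

arm_command(commands="0 0 0 0 0 0 30; 0 0 0 0 0 -1 30; 0 0 0 0 0 -1 30; 0 0 0 0 0 0 30; 0 0 0 0 0 -1.5 30; 0 0 0 0 0 -1.5 30; 0 0 0 0 0 0 30")

```text
clock: 6.75
tcp_pos: [0.6028, 0.0733, 0.1645]
ee_rot: [-1.957, -2.457, 0.001]
wrist_force: [-0.1, 0.2, -0.8]
finger_gap: 0.0333
finger_force: 59.7
```

arm_command(commands="0 0 0 0 0 -3 30; 0 0 0 0 0 -3 30; 0 0 0 0 0 -4 30; 0 0 0 0 0 -6 30; 0 0 0 0 0 -8 30; 0 0 0 0 0 -15 30; 0 0 0 0 0 -20 30; 0 0 0 0 0 -20 30; 0 0 0 0 0 -30 30; 0 0 0 0 0 -30 30; 0 0 0 0 0 0 30; 0 0 0 0 0 0 30")

```text
clock: 8.25
tcp_pos: [0.6026, 0.0734, 0.3035]
ee_rot: [-1.958, -2.457, 0.001]
wrist_force: [-0.3, -0.1, -2.0]
finger_gap: 0.0328
finger_force: 59.7
```

Run:
```python
from h import *
np.set_printoptions(precision=4,suppress=True)
s=sense();print(s['finger_gap'],s['finger_force'],s['tcp_pos'],s['wrist_force'],s['wrist_torque'],s['joint_positions'])
a=get_image('side');b=get_image('wrist')
o=np.hstack([cv2.resize(a[130:350,190:410],(400,400)),cv2.resize(b[80:480,120:520],(400,400))])
cv2.imwrite('pics/l.png',np.clip((o[:,:,::-1]/255.)**.6*255,0,255).astype(np.uint8))
T=cv2.Rodrigues(s['ee_rot'])[0];print(T.T@(np.array([.396,.303,0])-s['tcp_pos'])*1000,np.degrees(np.arctan2(T[1,1],T[0,1])))
```

```text
0.03282992864800785 59.73168969154358 [0.6026 0.0734 0.3035] [-0.2984 -0.0547 -1.9839] [-0.0068 -0.0409 -0.0067] [ 0.0075  0.3154  1.3947 -0.0001  1.4321 -0.2176]
[ 269.9454 -150.0066  303.5568] 12.896630540102562
```

View pics/l.png

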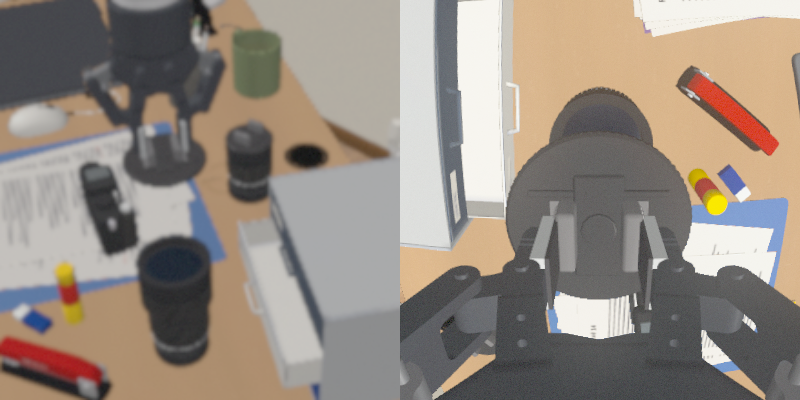

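The cap is off and held level, and the lens still stands with its mouth open (crop (175,255)). I'll check the printer's height before crossing.

Run:
```python
from h import *
np.set_printoptions(precision=3,suppress=True)
for z in(.12,.16,.2,.24): print(z,[proj('side',ray('top',p,z)) for p in[(218,270),(302,246),(311,302),(228,325)]])
```

```text
0.12 [array([362.903, 321.676]), array([333.837, 236.634]), array([404.837, 232.024]), array([445.324, 311.498])]
0.16 [array([366.927, 304.396]), array([337.329, 223.065]), array([407.824, 218.59 ]), array([448.604, 294.602])]
0.2 [array([371.141, 286.301]), array([340.998, 208.812]), array([410.961, 204.477]), array([452.04 , 276.904])]
0.24 [array([375.558, 267.332]), array([344.857, 193.821]), array([414.26 , 189.632]), array([455.644, 258.346])]
```

arm_command(commands="0 0 0 15 -8 0 30; 0 0 0 25 -14 0 30; 0 0 0 30 -17 0 30; 0 0 0 35 -19 0 30; 0 0 0 35 -19 0 30; 0 0 0 35 -19 0 30; 0 0 0 35 -19 0 30; 0 0 0 30 -17 0 30; 0 0 0 20 -12 0 30; 0 0 0 10 -6 0 30; 0 0 0 0 0 30 30; 0 0 0 0 0 40 30; 0 0 0 0 0 50 30; 0 0 0 0 0 40 30; 0 0 0 0 0 30 30; 0 0 0 0 0 20 30; 0 0 0 0 0 0 30; 0 0 0 0 0 0 30")

```text
clock: 10.6
tcp_pos: [0.397, 0.3032, 0.0944]
ee_rot: [1.958, 2.456, 0.001]
wrist_force: [0.9, -0.1, -0.6]
finger_gap: 0.0332
finger_force: 59.9
```

Run:
```python
from h import *
np.set_printoptions(precision=4,suppress=True)
s=sense();print(s['finger_gap'],s['wrist_force'],s['tcp_pos'])
b=get_image('wrist');c=camera_model('wrist')
cv2.imwrite('pics/t.png',np.clip((b[:,:,::-1]/255.)**.7*255,0,255).astype(np.uint8))
T=cv2.Rodrigues(s['ee_rot'])[0];print(T,T.T@(np.array([.396,.303,.0])-s['tcp_pos'])*1000)
```

```text
0.03318640953935624 [ 0.9251 -0.0891 -0.5833] [0.397  0.3032 0.0944]
[[-0.2231  0.9748  0.0006]
 [ 0.9748  0.2231  0.0002]
 [ 0.0001  0.0006 -1.    ]] [-0.0183 -1.1084 94.3576]
```

View pics/t.png

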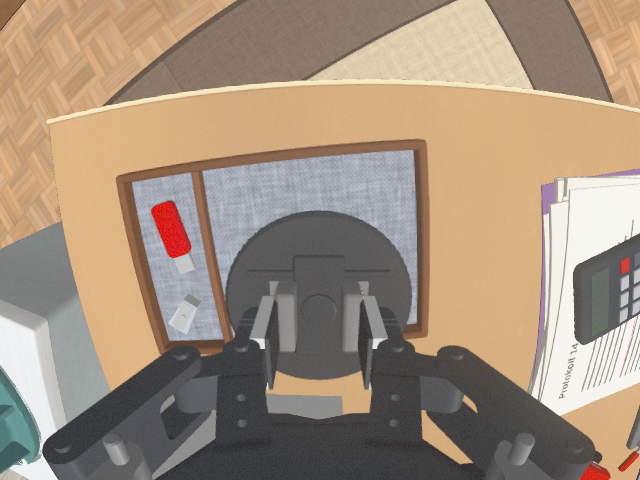

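Cap is over the large bay with clearance on all sides (disc 227–411, bay 205–418 at a lower plane). Lowering.

arm_command(commands="0 0 0 0 0 15 30; 0 0 0 0 0 20 30; 0 0 0 0 0 15 30; 0 0 0 0 0 8 30; 0 0 0 0 0 4 30; 0 0 0 0 0 0 30; 0 0 0 0 0 0 30; 0 0 0 0 0 0 30")

```text
clock: 11.65
tcp_pos: [0.3969, 0.3033, 0.0322]
ee_rot: [1.958, 2.457, 0.001]
wrist_force: [1.1, 0.7, 0.1]
finger_gap: 0.0331
finger_force: 59.9
```

arm_command(commands="0 0 0 0 0 1.5 30; 0 0 0 0 0 1.5 30; 0 0 0 0 0 1 30; 0 0 0 0 0 0 30; 0 0 0 0 0 0 30")

```text
clock: 12.28
tcp_pos: [0.3966, 0.3031, 0.0277]
ee_rot: [-1.958, -2.457, 0.0]
wrist_force: [-0.7, -0.1, -1.2]
finger_gap: 0.033
finger_force: 59.9
```

arm_command(commands="0 0 0 0 0 1 30; 0 0 0 0 0 0 30; 0 0 0 0 0 0 30")

```text
clock: 12.65
tcp_pos: [0.3965, 0.3031, 0.0268]
ee_rot: [1.958, 2.457, -0.0]
wrist_force: [-0.2, 0.3, -0.4]
finger_gap: 0.0326
finger_force: 59.9
```

arm_command(commands="0 0 0 0 0 1 30; 0 0 0 0 0 0 30; 0 0 0 0 0 0 30")

```text
clock: 13.02
tcp_pos: [0.3966, 0.3031, 0.0258]
ee_rot: [1.958, 2.457, -0.0]
wrist_force: [0.5, 0.6, -0.6]
finger_gap: 0.0329
finger_force: 60.0
```

arm_command(commands="0 0 0 0 0 1 30; 0 0 0 0 0 0 30; 0 0 0 0 0 0 30")

```text
clock: 13.4
tcp_pos: [0.3967, 0.3031, 0.0257]
ee_rot: [1.958, 2.457, 0.001]
wrist_force: [-2.3, -1.0, 11.4]
finger_gap: 0.0329
finger_force: 62.6
```

arm_command(commands="0 0 0 0 0 0.7 30; 0 0 0 0 0 0 30; 0 0 0 0 0 0 30")

```text
clock: 13.78
tcp_pos: [0.3967, 0.3031, 0.0256]
ee_rot: [1.958, 2.457, 0.001]
wrist_force: [-2.7, -2.8, 19.4]
finger_gap: 0.0328
finger_force: 64.4
```

Contact with the floor. I'll take the pressure off, then open.

arm_command(commands="0 0 0 0 0 -1.5 30; 0 0 0 0 0 0 30; 0 0 0 0 0 0 34; 0 0 0 0 0 0 38; 0 0 0 0 0 0 42; 0 0 0 0 0 0 46; 0 0 0 0 0 0 50; 0 0 0 0 0 0 54; 0 0 0 0 0 0 58; 0 0 0 0 0 0 60; 0 0 0 0 0 0 60")

```text
clock: 15.15
tcp_pos: [0.3966, 0.3031, 0.0256]
ee_rot: [1.958, 2.457, -0.0]
wrist_force: [0.1, 0.6, -0.2]
finger_gap: 0.06
finger_force: 0.0
```

arm_command(commands="0 0 0 0 0 -5 60; 0 0 0 0 0 -10 60; 0 0 0 0 0 -20 60; 0 0 0 0 0 -40 60; 0 0 0 0 0 -50 60; 0 0 0 0 0 -50 60; 0 0 0 0 0 0 60; 0 0 0 0 0 0 60; 0 0 0 0 0 0 60")

```text
clock: 16.27
tcp_pos: [0.3955, 0.3024, 0.1993]
ee_rot: [-1.957, -2.456, 0.004]
wrist_force: [-0.7, -0.0, 0.0]
finger_gap: 0.0598
finger_force: 0.0
```

Run:
```python
from h import *
a=get_image('side');b=get_image('wrist')
o=np.hstack([cv2.resize(a[220:470,230:480],(400,400)),cv2.resize(b[80:480,120:520],(400,400))])
cv2.imwrite('pics/f.png',np.clip((o[:,:,::-1]/255.)**.6*255,0,255).astype(np.uint8))
```

```text
(no output)
```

View pics/f.png

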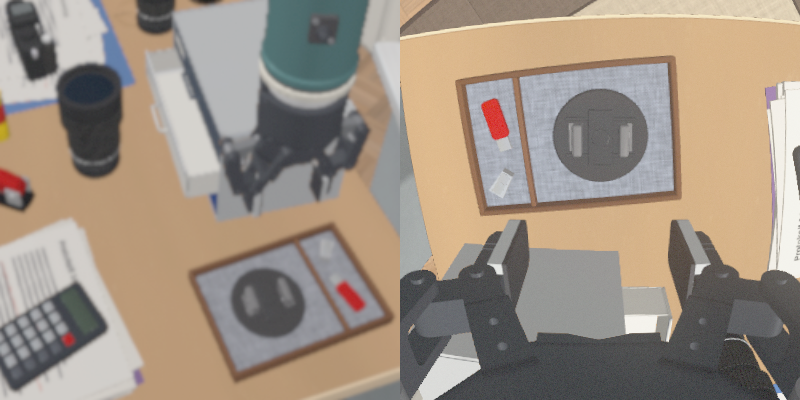

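The cap lies flat with its grips up in the middle of the large bay. The lens is standing and the gripper is clear.

```bash
python3 -c "
from cell import *
print(close_job())"
```

```text
the job is handed in; nothing more can be done
None
```

The cap is off the tall lens and lies flat, grips up, in the middle of the tray's large bay; the lens still stands in its place, the short lens and mug weren't touched, and I handed the job in at about 16 s on the robot's clock.

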